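Hang a shoe last beside its mate

ROBOT

A 6-joint arm with a two-finger parallel gripper is mounted at the origin on the work surface. World frame = base frame: x ahead of the robot, y to its left, z up, the work surface at z = 0. Lengths are in m, angles in degrees, forces in N, time in s.
With the tool pointing down it reaches from about 0.4 to 0.825 m from the base axis. Payload 7 kg.
Tool frame: the origin (TCP) lies on the centre line of the jaws, within the pads' length; the fingertips stand 22 mm ahead of it and the grasp point (between the pads) lies 3 mm ahead of it; y points along the fingers, x is the direction in which the jaws open and shut, and the axes are right-handed (so a half turn about y gives the same grasp; the last joint's range is limited). The gripper opens to 85 mm and grips with 20 to 120 N. Pads are 22 mm wide; open, the fingers measure 114 mm over their backs; the gripper's body (76 mm by 85 mm) begins 54 mm behind the grasp point. The pads swing forward as they close: fully open they stand 13 mm farther back than shut.
Start: joints at [86.752, 20.546, 0.682, 0, -70.136, -16.507], TCP at [0.228, 0.635, 0.217] pointing down, gripper open.
Joint ranges: [-176.03, 176.03], [-82.01, 121.73], [-58.28, 71.71], [-173.87, 95.51], [-174.79, -0.11], [-173.66, 173.66]. Speed limits (degrees/s): [136.94, 136.94, 172.46, 180, 180, 180].

INTERFACE

Orientations are given as a 3x3 rotation matrix whose columns are the frame's x, y, z axes.
In Python, from station import ctrl, cams, hand_in gives the robot as it stands.
- The arm moves only by the tool carry_out, never from a script. Its argument "plan" is a list of rows, each a list of 7 numbers: the shift along the tool's x, y, z in m, then the turn, a rotation vector about the tool's x, y, z in degrees, then the finger opening in m, from 0 to 0.0854. A call has 1 to 8 rows; each row is the pose to reach, as a shift and turn from the pose measured when the call began, along the tool's axes at that moment; what a row does not reach only later rows make up. A row lasts 1/10 s, in which the tool goes at most 50 mm and 8.59 degrees, less where a joint would pass 70% of its speed; a pose out of reach is approached as far as the arm can. A call with a gripper value outside its range is refused whole. The fingers move at their own pace and stop on an object; "force" is the grip in N (left out, the last holds). Time passes only in rows, so rows that repeat a pose let the fingers close. It gives the time, the measured TCP pose, the force and the opening at its end, in the units of the state.
- ctrl.observe(): the state, without advancing time (a new reading comes with each control period).
- cams.snapshot(name): name is "side" or "top" or "wrist"; returns a dict with "image" (384x512x3 uint8, blue, green, red), "range_z" (384x512 float32, m along the optical axis (not along the pixel's ray), 0 where there is no reading), "fx", "fy", "cx", "cy" (pixels), "D" ([k1, k2, p1, p2, k3] as OpenCV has them; the pictures are not rectified), "R" (3x3) and "t" (3): a world point X has camera coordinates R X + t. Camera axes: x right, y down, z forward; pixel columns grow to the right and rows downward; lengths in m; the calibration is good to about 2 mm. A picture is of the moment at which its call begins.
- hand_in(): hands the job in, once; it reports no verdict.
The state is a dict: "time_s": time; "q": joint angles; "joint_velocities": joint speeds; "tau": joint torques, N m; "ee_pos": TCP position; "tcp_rot": TCP orientation; "force": force on the tool from outside, world axes, zero at the start; "moment": the same for the moment, N m; "grip_width": finger opening in m.
Only numpy, scipy, OpenCV 4.12 (cv2) and the standard library are available. Lean on these libraries where they do the work, as an engineer would, in place of code of your own. Each camera call takes 0.05 s, during which the arm holds its last target. There are 200 camera calls.

TASK

Hang the loose shoe last on the empty prong of the steel stand, toe pointing away from its mate: holding it about level, slip the hole through its cone well onto the prong, so that the prong's end shows on the near side, and let the prong take its weight gently. Then, without letting go, ease the heavy toe down, the weight staying on the prong and nothing forced, until the last hangs plumb; only then let go, so that it neither drops nor swings and stays hanging still. Leave the mate hanging and do not disturb the hammer, tin and awl.

Things in the scene. Friction and masses are not known exactly. Their poses are not given: they have to be found in the camera images.
- last: The loose shoe last (foot-shaped form) of off-white plastic, 222 mm long, 76 wide at the ball, 90 tall, 0.3 to 0.55 kg, standing on its sole. Origin: on the underside, heel end 110 mm behind, toe end 112 ahead; x to the toe, y left, z up from the sole. Centre of mass 22 mm behind the origin, 30 above the sole; hung by its hole it rests with the toe (x) 36 degrees below level.
- last_hole (a point): Centre of the round cross hole, 16 mm in diameter, that runs from side to side (along the last's y) through the 32 mm thick cone: 52 mm behind the last's origin and 72 mm above its sole. Axes as the last.
- last_toe (a point): The tip of the last's toe, 15 mm above the sole. Axes as the last.
- mate: The other last of the pair, its mirror image, hanging loose and plumb on the stand's other prong, its toe pointing away from the free prong and down. Same origin and axes as the last.
- stand: Steel stand fixed to the bench: base plate 160 (x) by 300 (y) by 8 mm with two upright rods, 10 mm thick, 234 mm tall, at x = +45, y = -100 and +100 mm; on each a collar, clamped by a thumbscrew, carries a straight prong 8 mm in diameter that runs towards -x. Origin: centre of the plate's underside; z up. The mate hangs on the prong at y = -100; the one at y = +100 mm is free.
- prong_tip (a point): Rounded end of the free prong, on its axis, with the collar at its mark: at x = -69, y = +100, z = 219 mm of the stand. But the collar was clamped by hand and this point does not follow it: the whole prong really sits anywhere up to 9 mm higher or lower (square in all else), to be found by feel or by eye. Axes as the stand.
- prong_root (a point): Root of the free prong at its collar, on its axis, with the collar at its mark (really up to 9 mm higher or lower, as the tip): x = +41, y = +100, z = 213 mm of the stand, 110 mm from the tip. The prong rises 3 degrees from root to tip; hand-tight only, it may not be pressed with over 12 N. The last must hang clear of the upright: its hole belongs about 50 mm in from the tip. Axes as the stand.
- hammer: A shoemaker's hammer, 250 mm long, lying on the bench; a bystander. Origin: under its middle.
- cement_tin: A closed metal tin, 72 mm across and 85 mm tall, standing on the bench; a bystander. Origin: centre of its underside.
- awl: A wooden-handled awl, 160 mm long, lying on the bench; a bystander. Origin: under its middle.
- last_cone (a point): Where to grip the last: mid-thickness of its cone (upper back part), 12 mm behind the last's origin, 69 mm above the sole. The cone is a slab with flat sides 32 mm apart (along y) from 46 mm above the sole up; below it widens. Its top is 90 mm above the sole from 91 to 28 mm behind the origin, 86 at 10 behind, 78 at 4 ahead, 62 at 20 ahead. Axes as the last.
Things that resemble listed ones, but are neither listed nor needed, are in the scene too. Leave any orange or pink look-alike of the last alone.

How it is judged (in metres and radians):
On the way, in this order (a step that is already met when the one before it is completed fails the run):
1. the last, held about level, is on the prong and the prong carries its weight (more than 2.5 N) (x of last_hole in the frame of stand between -0.045 and 0.012 m and y of last_hole in the frame of stand between 0.092 and 0.108 m and z of last_hole in the frame of stand between 0.197 and 0.228 m and contact force between the fingers and last above 0.5 N and y of last_toe in the frame of stand above 0.12 m and contact force between last and stand above 2.5 N and angle between last's own x axis and vertical between 1.37 and 1.77 rad), for 0.2 s.
2. the toe is eased down until the last hangs plumb, still held, the prong carrying it (more than 2.5 N) (x of last_hole in the frame of stand between -0.045 and 0.012 m and y of last_hole in the frame of stand between 0.092 and 0.108 m and z of last_hole in the frame of stand between 0.197 and 0.228 m and contact force between the fingers and last above 0.5 N and y of last_toe in the frame of stand above 0.12 m and contact force between last and stand above 2.5 N and angle between last's own x axis and vertical between 2.065 and 2.327 rad), for 0.2 s.
At the end, for the whole second after the job is handed in: The last hangs released and at rest on the free prong: hole centre 24 to 81 mm in from the prong's end, within 8 mm sideways; toe away from the mate and 29 to 43 degrees below level (plumb is 36); below 0.02 m/s and 0.15 rad/s (x of last_hole in the frame of stand between -0.045 and 0.012 m and y of last_hole in the frame of stand between 0.092 and 0.108 m and z of last_hole in the frame of stand between 0.197 and 0.228 m and angle between last's own x axis and vertical between 2.065 and 2.327 rad and y of last_toe in the frame of stand above 0.12 m and contact force between last and stand above 1 N and linear speed of last below 0.02 m/s and angular speed of last below 0.15 rad/s); the robot touches nothing.
It fails at once if the last presses or drops on the stand with more than 12 N (contact force between last and stand above 12 N).
It fails at once if the last swings on the prong (faster than 2 rad/s) (distance between last_hole and prong_root below 0.12 m and angular speed of last above 2 rad/s).
It fails at once if the mate is moved by more than 30 mm (distance of mate from where it was at the start of the episode above 0.03 m).
It fails at once if the hammer, tin or awl is moved by more than 30 mm (distance of any of hammer, cement_tin, awl from where it was at the start of the episode above 0.03 m).
It also fails if it takes over 72 s, if anything falls off the work surface, if the arm or the gripper's body presses on something with over 40 N, if the wrist force passes 120 N, or if a joint passes its speed limit or range.

## Working session

There is one attempt and no reset: what is moved stays moved. The work goes in short steps, Python scripts to look and compute and a tool call to move; the robot and the scene stay as the last step left them, time stands still between calls to the robot, and variables do not carry over. Pictures are saved under pics/ and viewed, about 8 in all and at most 12, crops included, and the job is handed in when it is done.

Besides the shell and the picture viewer there is one more tool, called by a JSON object that holds its "op" and its "data", one argument or row to a line. carry_out: Moves the arm, as the interface text tells. Its arguments: {"type":"object","properties":{"plan":{"type":"array"},"force":{"type":"number"}},"required":["plan"]}

```bash
mkdir -p pics; ls
cat > h.py <<'E'
import numpy as np, cv2
from station import ctrl, cams
def snap(n):
    s=cams.snapshot(n)
    for k in('R','t','D'): s[k]=np.array(s[k],float)
    s['K']=np.array([[s['fx'],0,s['cx']],[0,s['fy'],s['cy']],[0,0,1.]])
    return s
def cloud(s):
    h,w=s['range_z'].shape
    v,u=np.mgrid[:h,:w]
    p=cv2.undistortPoints(np.stack([u,v],-1).reshape(-1,1,2).astype(np.float64),s['K'],s['D']).reshape(h,w,2)
    z=s['range_z'].astype(float)
    c=np.dstack([p*z[...,None],z])
    X=(c-s['t'])@s['R']
    X[z<=0]=np.nan
    return X
def proj(s,P):
    r=cv2.Rodrigues(s['R'])[0]
    return cv2.projectPoints(np.atleast_2d(P).astype(float),r,s['t'],s['K'],s['D'])[0].reshape(-1,2)
E
python3 - <<'E'
from h import *
import pickle
d={}
for n in('side','top'):
    s=snap(n); d[n]=s; cv2.imwrite(f'pics/{n}0.png',cv2.resize(s['image'],None,fx=1.5,fy=1.5))
    print(n,-s['R'].T@s['t'],s['R'][2])
pickle.dump(d,open('s0.pkl','wb'))
print(ctrl.observe())
E
```

```text
pics
side [ 0.22151428 -0.9445542   1.18696245] [ 0.23698567  0.69754419 -0.67621734]
top [0.32154643 0.10938497 1.33232989] [ 0.19434638  0.00706347 -0.98090754]
{'time_s': 0.1, 'q': array([ 8.67505749e+01,  2.05882357e+01,  6.41115150e-01, -1.80544146e-02,
       -7.01358710e+01, -1.65059369e+01]), 'joint_velocities': array([ 0.04962474,  0.03265741,  0.07729295, -0.00542736,  0.08678618,
       -0.0077601 ]), 'tau': array([-1.41186185e-03, -5.84766448e+01,  2.94101518e+01,  6.95427954e+00,
       -3.25864909e-03,  1.01602549e-05]), 'ee_pos': array([0.22803682, 0.63485227, 0.21576207]), 'tcp_rot': array([[-3.38105488e-01, -3.77986561e-04,  9.41108143e-01],
       [-9.41107066e-01, -1.42933257e-03, -3.38105675e-01],
       [ 1.47295592e-03, -9.99998907e-01,  1.27539363e-04]]), 'force': array([-0.16531304,  0.04111544, -0.46503076]), 'moment': array([-0.00304772,  0.06169268,  0.00900233]), 'grip_width': 0.08552527853949982}
```

View pics/side0.png

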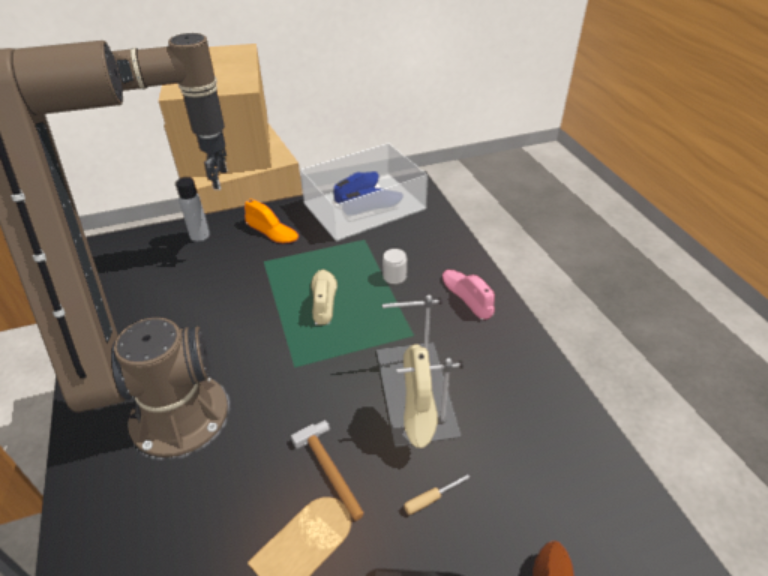

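View pics/top0.png

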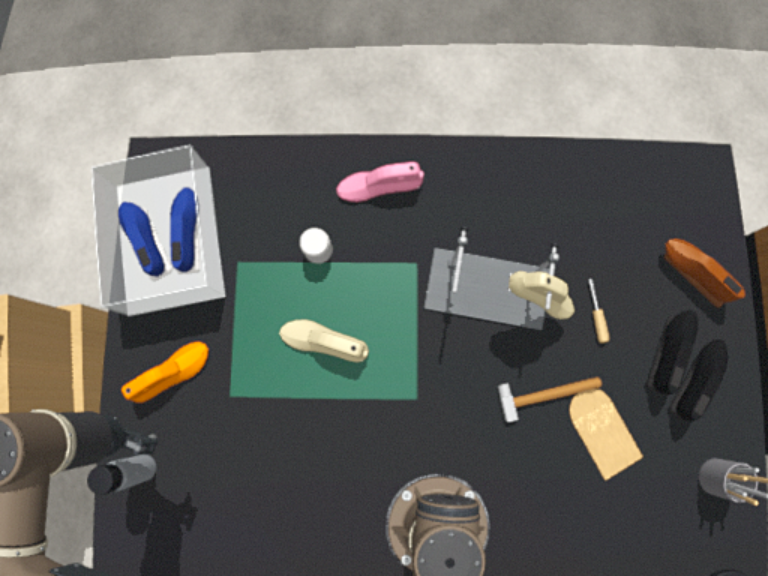

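The top view shows the loose last on the green mat at about (325,340), toe to the left (+y). The stand plate is at (490,288), with its free prong from (462,238) to (455,290), and the mate hangs at (545,290). The side view agrees.

Run:
```python
from h import *
import pickle
d=pickle.load(open('s0.pkl','rb'))
np.set_printoptions(precision=4,suppress=True)
for n in('top','side'):
    s=d[n];X=cloud(s);im=s['image'].astype(int);hsv=cv2.cvtColor(s['image'],cv2.COLOR_BGR2HSV).astype(int)
    print(n,'mat z',np.nanmedian(X[...,2][(hsv[...,0]>70)&(hsv[...,0]<95)&(hsv[...,1]>120)]))
    x,y,z=X[...,0],X[...,1],X[...,2]
    m=(hsv[...,2]>120)&(hsv[...,0]<40)&(hsv[...,1]>15)&(hsv[...,1]<130)
    # last region
    L=m&(x>.25)&(x<.6)&(y>.08)&(y<.5)&(z>.012)&(z<.12)
    P=X[L];print('last n',len(P),P.min(0),P.max(0),'ztop',np.percentile(P[:,2],[90,98]))
    r=cv2.minAreaRect(P[:,:2].astype(np.float32)*1000);print('rect all',r)
    T=P[P[:,2]>.082];r=cv2.minAreaRect(T[:,:2].astype(np.float32)*1000);print('rect cone top',len(T),r)
    c=T[:,:2].mean(0);w=np.linalg.svd(T[:,:2]-c)[2][0];print('c',c,w,np.degrees(np.arctan2(w[1],w[0])),np.percentile((T[:,:2]-c)@w,[0,2,98,100]))
    G=(x>.35)&(x<.8)&(y>-.35)&(y<.08)&(z>.003)&(z<.014)&(hsv[...,2]>60)&(hsv[...,1]<60)
    r=cv2.minAreaRect(X[G][:,:2].astype(np.float32)*1000);print('plate',G.sum(),r,cv2.boxPoints(r).round(1).tolist(), np.median(z[G]))
    S=(x>.35)&(x<.85)&(y>-.4)&(y<.12)&(z>.16)&(z<.28)&(hsv[...,1]<70)
    Q=X[S];print('steel',len(Q))
    f=Q[(Q[:,1]>-.1)]
    print(f[np.argsort(f[:,0])][::max(1,len(f)//40)])
    np.save(f'{n}_last.npy',P)
```

```text
top mat z 0.0007153118055362054
last n 947 [0.3894 0.1681 0.0125] [0.4888 0.3851 0.0976] ztop [0.0894 0.0927]
rect all ((439.0345153808594, 275.8265075683594), (223.1604461669922, 74.0101318359375), 76.08257293701172)
rect cone top 237 ((423.5706481933594, 227.32070922851562), (98.26632690429688, 32.00637435913086), 72.3426742553711)
c [0.4227 0.225 ] [0.2956 0.9553] 72.80358483169549 [-0.0467 -0.0434  0.0454  0.0516]
plate 2938 ((575.5979614257812, -135.9261474609375), (448.0834045410156, 427.0520935058594), 0.09498059749603271) [[351.20001220703125, 77.19999694824219], [351.8999938964844, -349.79998779296875], [800.0, -349.1000061035156], [799.2999877929688, 78.0]] 0.006902272087112676
steel 737
[[ 0.5251 -0.0213  0.2218]
 [ 0.528  -0.018   0.2234]
 [ 0.5312 -0.0212  0.2234]
 [ 0.5341 -0.021   0.2252]
 [ 0.5373 -0.0179  0.2253]
 [ 0.5424 -0.0254  0.2156]
 [ 0.5446 -0.0248  0.2208]
 [ 0.5481 -0.0187  0.2192]
 [ 0.5512 -0.0187  0.2199]
 [ 0.5575 -0.0218  0.2213]
 [ 0.5612 -0.0221  0.2191]
 [ 0.5648 -0.0288  0.2175]
 [ 0.5678 -0.0223  0.2186]
 [ 0.5711 -0.0224  0.2182]
 [ 0.5768 -0.02
[... 2104 characters left out ...]
.6271 -0.0447  0.2234]
 [ 0.628  -0.043   0.2165]
 [ 0.6297 -0.0397  0.2078]
 [ 0.6304 -0.0474  0.2096]
 [ 0.6323 -0.0413  0.2237]
 [ 0.6329 -0.044   0.1847]
 [ 0.6334 -0.0414  0.1978]
 [ 0.6336 -0.0435  0.1735]
 [ 0.634  -0.0438  0.163 ]
 [ 0.6347 -0.0417  0.166 ]
 [ 0.6354 -0.0465  0.1967]
 [ 0.6361 -0.0412  0.2273]
 [ 0.6366 -0.0498  0.225 ]
 [ 0.6381 -0.0449  0.2351]
 [ 0.6385 -0.0429  0.1605]
 [ 0.6388 -0.0406  0.1743]
 [ 0.6413 -0.0481  0.2219]
 [ 0.6417 -0.0365  0.2314]
 [ 0.6437 -0.042   0.2256]
 [ 0.6488 -0.0401  0.2172]
 [ 0.6548 -0.0444  0.2191]
 [ 0.6589 -0.0448  0.2131]
 [ 0.6632 -0.0532  0.2143]
 [ 0.6642 -0.0491  0.2254]
 [ 0.6683 -0.0401  0.221 ]]
  return np.nanmean(a, axis, out=out, keepdims=keepdims)
```

```bash
cat > stand.py <<'E'
from h import *
from scipy.optimize import least_squares
import pickle
def segd(Q,a,b):
    t=np.clip((Q-a)@(b-a)/((b-a)@(b-a)),0,1)[:,None]
    return np.linalg.norm(Q-(a+t*(b-a)),axis=1)
def geo(p):
    c,s=np.cos(p[2]),np.sin(p[2]);R=np.array([[c,-s,0],[s,c,0],[0,0,1]])
    return lambda q:R@np.array(q)/1000+np.array([p[0],p[1],0])
def res(p,Q):
    g=geo(p);dz=p[3]*1000
    d=[segd(Q,g([45,y,20]),g([45,y,234]))-.005 for y in(-100,100)]+[segd(Q,g([41,100,213+dz]),g([-69,100,219+dz]))-.004]
    d=np.array(d);i=np.abs(d).argmin(0);return d[i,np.arange(len(Q))]
if __name__=='__main__':
    np.set_printoptions(precision=4,suppress=True)
    d=pickle.load(open('s0.pkl','rb'));QQ=[]
    for n in('top','side'):
        s=d[n];X=cloud(s);hsv=cv2.cvtColor(s['image'],cv2.COLOR_BGR2HSV).astype(int);x,y,z=np.moveaxis(X,-1,0)
        S=(x>.45)&(x<.72)&(y>-.3)&(y<.03)&(z>.03)&(z<.25)&(hsv[...,1]<60)
        QQ.append(X[S])
    for Q in QQ+[np.vstack(QQ)]:
        for a in (-10,):
            f=least_squares(res,[.59,-.13,np.radians(a),0],args=(Q,),loss='cauchy',f_scale=.002)
            g=geo(f.x);r=np.abs(f.fun)
            print(len(Q),(r<.003).mean(),f.x,np.degrees(f.x[2]),'tip',g([-69,100,219+1000*f.x[3]]),'target',g([-19,100,216+1000*f.x[3]]))
    for n in('top','side'):
        P=np.load(n+'_last.npy')
        T=P[P[:,2]>.075]
        # slab edges: choose yaw minimising width
        best=min((np.ptp(np.percentile(T[:,:2]@[-np.sin(a),np.cos(a)],[2,98])),a) for a in np.radians(np.arange(66,80,.25)))
        for a in (np.radians(72.6),best[1]):
            ex=np.array([np.cos(a),np.sin(a)]);ey=np.array([-ex[1],ex[0]])
            u=P[:,:2]@ex;v=T[:,:2]@ey;lo,hi=np.percentile(u,[.3,99.7]);vm=(np.percentile(v,2)+np.percentile(v,98))/2
            t9=T[T[:,2]>.086][:,:2]@ex
            print(n,np.degrees(a),best[0],'len',hi-lo,'heel',lo+.110,'toe',hi-.112,'flat',np.percentile(t9,[1,99])+[.091,.010],'y',vm,'origin',((lo+hi)/2-.001)*ex+vm*ey)
E
python3 stand.py
```

```text
569 0.27768014059753954 [ 0.5711 -0.1255 -0.2146  0.0058] -12.29752793748575 tip [ 0.5249 -0.0131  0.2248] target [ 0.5738 -0.0237  0.2218]
612 0.3611111111111111 [ 0.5726 -0.1324 -0.2124  0.0048] -12.16704732203733 tip [ 0.5262 -0.0201  0.2238] target [ 0.5751 -0.0306  0.2208]
1181 0.32091447925486877 [ 0.5716 -0.1287 -0.203   0.0026] -11.629986107914881 tip [ 0.5241 -0.0169  0.2216] target [ 0.5731 -0.027   0.2186]
top 72.6 0.03101205166202925 len 0.21942539557590957 heel 0.3937584252965235 toe 0.3911838208724331 flat [0.3883 0.3949] y -0.33612656694970944 origin [0.4381 0.274 ]
top 73.0 0.03101205166202925 len 0.2194305501154934 heel 0.39142510604347247 toe 0.3888556561589659 flat [0.3859 0.3926] y -0.3384453919722258 origin [0.4377 0.2741]
side 72.6 0.031207336796563068 len 0.2185088638781244 heel 0.39234098917494786 toe 0.3888498530530723 flat [0.3886 0.3955] y -0.33815112354001514 origin [0.4395 0.2716]
side 74.25 0.031207336796563068 len 0.21889802875450187 heel 0.3822728274695481 toe 0.37917085622405 flat [0.3786 0.3853] y -0.34781476416755946 origin [0.4381 0.272 ]
```

```bash
cat >> h.py <<'E'
from scipy.spatial.transform import Rotation as Ro
np.set_printoptions(precision=4,suppress=True)
def lastR(yaw,toedown=0): # tool rot for last yaw (deg) and toe-down pitch
    L=(Ro.from_euler('z',yaw,degrees=True)*Ro.from_euler('y',toedown,degrees=True)).as_matrix()
    return np.column_stack([L[:,1],-L[:,2],-L[:,0]])
def to(pos,R,o=None):
    o=o or ctrl.observe();R0=np.array(o['tcp_rot'])
    print('shift',R0.T@(np.array(pos)-o['ee_pos']),'rot',Ro.from_matrix(R0.T@R).as_rotvec(degrees=True))
E
python3 -c "
from h import *
to([.4348,.2615,.20],lastR(73))"
```

```text
shift [0.2814 0.0162 0.3208] rot [-0.0701 87.2385  0.0619]
```

{"op": "carry_out", "data": {
  "plan": [
    [0.031,0.002,0.036,0,8,0,0.085],
    [0.062,0.004,0.072,0,16,0,0.085],
    [0.093,0.006,0.107,0,24,0,0.085],
    [0.125,0.008,0.143,0,32,0,0.085],
    [0.156,0.01,0.178,0,40,0,0.085],
    [0.188,0.012,0.214,0,48,0,0.085],
    [0.219,0.014,0.25,0,56,0,0.085],
    [0.25,0.016,0.285,0,64,0,0.085]
  ],
  "force": 40
}}

```text
time_s: 0.9
ee_pos: [0.4121, 0.3012, 0.2]
tcp_rot: [[-0.995, -0.0, 0.103], [-0.103, -0.001, -0.995], [0.001, -1.0, 0.001]]
force: [1.8, 1.4, 0.2]
grip_width: 0.0852
```

```bash
python3 -c "
from h import *
to([.4348,.2615,.20],lastR(73)); print(ctrl.observe()['q'])"
```

```text
shift [-0.0185  0.0001  0.0419] rot [-0.0836 22.9242  0.0175]
[ 58.2519   5.7187 -21.1368   0.0236 -63.2266 -52.3384]
```

{"op": "carry_out", "data": {
  "plan": [
    [-0.006,0,0.014,0,8,0,0.085],
    [-0.012,0,0.028,0,16,0,0.085],
    [-0.0185,0,0.042,0,22.9,0,0.085],
    [-0.0185,0,0.042,0,22.9,0,0.085],
    [-0.0185,0,0.042,0,22.9,0,0.085],
    [-0.0185,0,0.042,0,22.9,0,0.085]
  ]
}}

```text
time_s: 1.5
ee_pos: [0.4346, 0.2617, 0.2]
tcp_rot: [[-0.957, -0.001, -0.29], [0.29, -0.002, -0.957], [0.0, -1.0, 0.002]]
force: [-0.3, 0.3, 0.7]
grip_width: 0.0848
```

Run:
```python
from h import *
import pickle
o=ctrl.observe();print(o['ee_pos'],o['q'],o['force'],o['moment']);pickle.dump(o,open('o1.pkl','wb'))
s=snap('wrist');pickle.dump(s,open('w1.pkl','wb'))
print(-s['R'].T@s['t'],s['R'][2],np.nanmedian(s['range_z']))
im=s['image'].copy()
a=np.radians(73);ex=np.array([np.cos(a),np.sin(a)]);ey=np.array([-ex[1],ex[0]]);O=np.array([.4383,.273])
for p in [(-.091,0,.09),(-.028,0,.09),(-.010,0,.086),(.112,0,.015),(-.052,.016,.09),(-.052,-.016,.09),(-.012,.016,.086),(-.012,-.016,.086),(-.091,.016,.09),(-.091,-.016,.09)]:
    w=np.r_[O+p[0]*ex+p[1]*ey,p[2]];q=proj(s,w)[0];cv2.circle(im,tuple(int(round(v)) for v in q),2,(0,0,255),-1)
cv2.imwrite('pics/w1.png',cv2.resize(im,None,fx=1.5,fy=1.5))
```

```text
[0.4346 0.2617 0.2   ] [ 53.2872   5.4202 -21.4916   0.0272 -63.1832 -70.1456] [-0.3431  0.2895  0.6674] [ 0.0338 -0.0449  0.029 ]
[0.4123 0.1871 0.3575] [ 0.0888  0.2904 -0.9528] 0.34417152
```

View pics/w1.png

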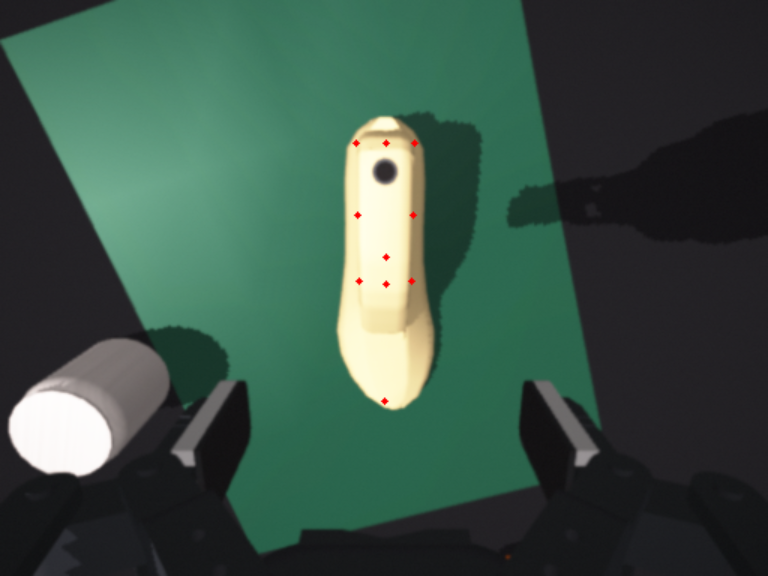

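The wrist view shows the last centred between the jaws. The model dots fall on the cone slab (columns 358–413, rows 143–283) and on the toe (385,401) to within about 1–2 mm, so I'll descend and grip.

{"op": "carry_out", "data": {
  "plan": [
    [0,0.04,0,0,0,0,0.085],
    [0,0.08,0,0,0,0,0.085],
    [0,0.11,0,0,0,0,0.085],
    [0,0.128,0,0,0,0,0.085],
    [0,0.128,0,0,0,0,0.085],
    [0,0.128,0,0,0,0,0.085]
  ]
}}

```text
time_s: 2.15
ee_pos: [0.4346, 0.2622, 0.0723]
tcp_rot: [[-0.957, -0.001, -0.288], [0.288, -0.002, -0.957], [-0.0, -1.0, 0.002]]
force: [0.9, 0.1, 0.8]
grip_width: 0.0854
```

{"op": "carry_out", "data": {
  "plan": [
    [0,0,0,0,0,0,0.02],
    [0,0,0,0,0,0,0.02],
    [0,0,0,0,0,0,0.02],
    [0,0,0,0,0,0,0.02],
    [0,0,0,0,0,0,0.02],
    [0,0,0,0,0,0,0.02],
    [0,0,0,0,0,0,0.02],
    [0,0,0,0,0,0,0.02]
  ],
  "force": 50
}}

```text
time_s: 2.95
ee_pos: [0.4358, 0.2631, 0.0739]
tcp_rot: [[-0.958, 0.002, -0.288], [0.288, -0.0, -0.958], [-0.002, -1.0, -0.0]]
force: [-0.6, -0.1, 8.4]
grip_width: 0.0204
```

{"op": "carry_out", "data": {
  "plan": [
    [0,0,0,0,0,0,0.02],
    [0,0,0,0,0,0,0.02],
    [0,0,0,0,0,0,0.02],
    [0,0,0,0,0,0,0.02],
    [0,0,0,0,0,0,0.02]
  ]
}}

```text
time_s: 3.45
ee_pos: [0.4359, 0.2632, 0.074]
tcp_rot: [[-0.958, 0.002, -0.288], [0.288, 0.0, -0.958], [-0.002, -1.0, -0.001]]
force: [0.4, 0.6, 3.2]
grip_width: 0.02
```

Run:
```python
from h import *
import pickle
# refine the stand from initial pictures: crops enlarged
d=pickle.load(open('s0.pkl','rb'))
t=d['top']['image'][140:230,270:390];s=d['side']['image'][185:300,240:320]
cv2.imwrite('pics/st.png',np.hstack([cv2.resize(t,None,fx=4,fy=4,interpolation=cv2.INTER_CUBIC),cv2.resize(cv2.resize(s,None,fx=4,fy=4,interpolation=cv2.INTER_CUBIC)[:360],(320,360))]))
```

```text
(no output)
```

View pics/st.png

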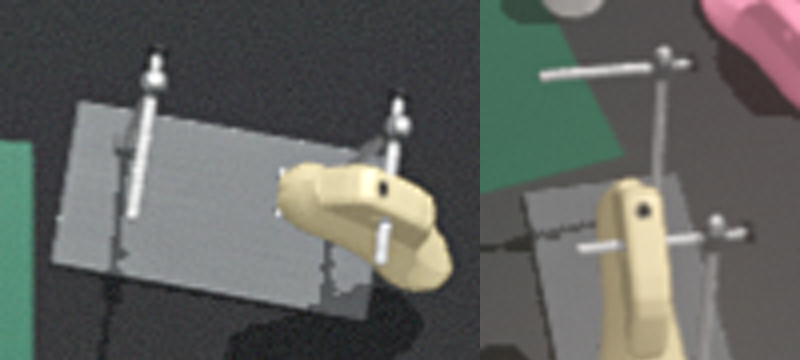

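The grip closed to 20 mm on a 32 mm cone, so something is wrong. I'll look before moving.

Run:
```python
from h import *
a=snap('wrist');b=snap('side')
c=b['image'][150:250,150:290]
cv2.imwrite('pics/g1.png',np.hstack([cv2.resize(a['image'],(400,300)),cv2.resize(c,(400,300),interpolation=cv2.INTER_CUBIC)]))
```

```text
(no output)
```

View pics/g1.png

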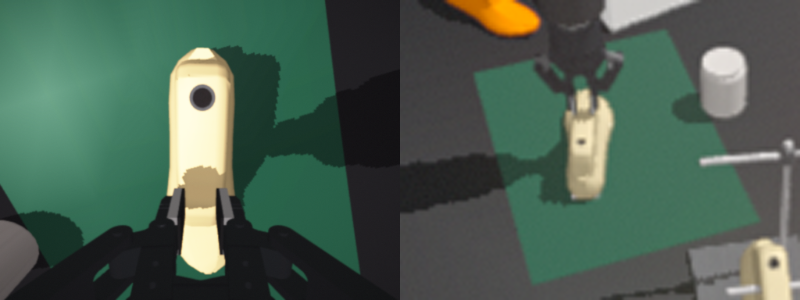

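Run:
```python
from h import *
import pickle
s=pickle.load(open('w1.pkl','rb'));o=pickle.load(open('o1.pkl','rb'))
def rel(s,o,pts):
    X=cloud(s);R=np.array(o['tcp_rot'])
    for (u,v) in pts:
        p=X[v,u];print((u,v),s['range_z'][v,u].round(3),p,'tool',R.T@(p-o['ee_pos']))
print('open',s['fx']);rel(s,o,[(158,258),(150,270),(135,295),(358,258),(375,285),(388,302)])
s2=snap('wrist');o2=ctrl.observe();print('now',o2['ee_pos'],o2['grip_width'])
rel(s2,o2,[(226,245),(224,270),(228,300),(290,245),(292,270),(285,300),(258,124),(256,235),(256,330),(256,260)])
X=cloud(snap('top'));
x,y,z=np.moveaxis(X,-1,0)
S=snap('side');hsv=cv2.cvtColor(S['image'],cv2.COLOR_BGR2HSV).astype(int);X=cloud(S);x,y,z=np.moveaxis(X,-1,0)
m=(hsv[...,2]>120)&(hsv[...,0]<40)&(hsv[...,1]>15)&(hsv[...,1]<130)&(x>.25)&(x<.6)&(y>.08)&(y<.5)&(z>.012)&(z<.12)
P=X[m];print(len(P),P.min(0),P.max(0));a=np.radians(73);u=P[:,:2]@[np.cos(a),np.sin(a)];print('u',np.percentile(u,[.3,99.7])+[.11,-.112],'before heel .3923 toe .3888 at 72.6; tool u',o2['ee_pos'][:2]@[np.cos(a),np.sin(a)])
```

```text
open 312.0259018743905
(158, 258) 0.137 [0.4731 0.239  0.2352] tool [-0.0434 -0.0353  0.0106]
(150, 270) 0.126 [0.4726 0.2384 0.2464] tool [-0.0431 -0.0464  0.0114]
(135, 295) 0.112 [0.4733 0.2391 0.2616] tool [-0.0436 -0.0617  0.0105]
(358, 258) 0.136 [0.3895 0.264  0.2358] tool [ 0.0439 -0.0359  0.0109]
(375, 285) 0.117 [0.3896 0.2639 0.2564] tool [ 0.0438 -0.0564  0.0111]
(388, 302) 0.108 [0.3887 0.2647 0.2657] tool [ 0.0449 -0.0657  0.0106]
now [0.4359 0.2632 0.074 ] 0.02016207086378426
(226, 245) 0.147 [0.4467 0.2483 0.098 ] tool [-0.0147 -0.024   0.0112]
(224, 270) 0.128 [0.4458 0.2493 0.119 ] tool [-0.0136 -0.045   0.0105]
(228, 300) 0.124 [0.4466 0.2588 0.1259] tool [-0.0116 -0.0518  0.0011]
(290, 245) 0.149 [0.4178 0.2575 0.0969] tool [ 0.0156 -0.023   0.0107]
(292, 270) 0.126 [0.4191 0.2566 0.1202] tool [ 0.014  -0.0462  0.0112]
(285, 300) 0.123 [0.4249 0.2648 0.1266] tool [ 0.0109 -0.0526  0.0017]
(258, 124) 0.136 [0.4164 0.1996 0.0921] tool [ 0.0004 -0.0181  0.0665]
(256, 235) 0.155 [0.4328 0.251  0.0898] tool [-0.0005 -0.0158  0.0126]
(256, 330) 0.251 [0.4657 0.3594 0.025 ] tool [-0.0007  0.0491 -0.1007]
(256, 260) 0.163 [0.4374 0.2662 0.0864] tool [-0.0006 -0.0124 -0.0033]
416 [0.391  0.1658 0.0125] [0.4895 0.3862 0.1186]
u [0.3897 0.3898] before heel .3923 toe .3888 at 72.6; tool u 0.37918667429695996
```

The cloud shows the pad tips about 16 mm behind the reported TCP. They had closed on top of the cone at z≈0.09, and the last has not moved. The stated tool offset is about 40 mm out here, so I'll open and go 40 mm deeper.

{"op": "carry_out", "data": {
  "plan": [
    [0,-0.01,0.001,0,0,0,0.085],
    [0,-0.01,0.001,0,0,0,0.085],
    [0,-0.01,0.001,0,0,0,0.085],
    [0,-0.01,0.001,0,0,0,0.085],
    [0,-0.01,0.001,0,0,0,0.085],
    [0,-0.01,0.001,0,0,0,0.085],
    [0,-0.01,0.001,0,0,0,0.085]
  ]
}}

```text
time_s: 4.4
ee_pos: [0.4355, 0.2622, 0.0838]
tcp_rot: [[-0.958, 0.002, -0.288], [0.288, -0.0, -0.958], [-0.002, -1.0, -0.0]]
force: [-0.5, -0.8, -0.8]
grip_width: 0.0847
```

Run:
```python
from h import *
o=ctrl.observe();print(o['grip_width'],o['force']);to([.4348,.2615,.034],lastR(73))
s=snap('wrist');R=np.array(o['tcp_rot']);c=-s['R'].T@s['t'];print('cam in tool',R.T@(c-o['ee_pos']),(s['R']@R).round(4).tolist())
X=cloud(s);Y=(X-o['ee_pos'])@R
# finger points: |x| .03-.06, z within +-.015
for sg in(-1,1):
    m=(sg*Y[...,0]>.035)&(sg*Y[...,0]<.06)&(abs(Y[...,2])<.02)&(Y[...,1]<.02);print(sg,m.sum(),np.percentile(Y[m],[0,1,50,99,100],axis=0)[:, :].tolist())
```

```text
0.08471789117150404 [-0.4764 -0.786  -0.819 ]
shift [0.0006 0.0498 0.0009] rot [ 0.0235  0.2875 -0.1111]
cam in tool [-0.0003 -0.1574  0.0781] [[1.0, 0.0009, -0.0007], [-0.0004, -0.3053, -0.9523], [-0.001, 0.9523, -0.3053]]
-1 7205 [[-0.05999875021284332, -0.10054599865279992, -0.012562858018351235], [-0.05979873739991223, -0.09814846393669625, -0.009387084542649476], [-0.04605213494436661, -0.07556887873603867, 0.008854121760005182], [-0.03550048627076029, -0.030866299601848845, 0.017599083908034146], [-0.035001953790235914, -0.02784111415018926, 0.018148303013620568]]
1 7510 [[0.03500208554969741, -0.09955632925078556, -0.012192374055833127], [0.035522953389466, -0.09761622127515429, -0.009375161851577342], [0.04607245569592103, -0.07612237380114775, 0.008388008113264208], [0.05986848214926695, -0.03097466322970655, 0.017474773995458503], [0.059999935324863085, -0.027519456890543904, 0.01885791657229066]]
```

{"op": "carry_out", "data": {
  "plan": [
    [0,0.02,0.0005,0,0,0,0.085],
    [0.0006,0.04,0.001,0,0.3,0,0.085],
    [0.0006,0.05,0.001,0,0.3,0,0.085],
    [0.0006,0.05,0.001,0,0.3,0,0.085],
    [0.0006,0.05,0.001,0,0.3,0,0.02],
    [0.0006,0.05,0.001,0,0.3,0,0.02],
    [0.0006,0.05,0.001,0,0.3,0,0.02],
    [0.0006,0.05,0.001,0,0.3,0,0.02]
  ]
}}

```text
time_s: 5.25
ee_pos: [0.4352, 0.2618, 0.0347]
tcp_rot: [[-0.956, 0.003, -0.292], [0.292, 0.001, -0.956], [-0.003, -1.0, -0.002]]
force: [-0.7, 0.8, 0.2]
grip_width: 0.0316
```

{"op": "carry_out", "data": {
  "plan": [
    [0,0,0,0,0,0,0.02],
    [0,0,0,0,0,0,0.02],
    [0,0,0,0,0,0,0.02],
    [0,0,0,0,0,0,0.02],
    [0,0,0,0,0,0,0.02]
  ]
}}

```text
time_s: 5.75
ee_pos: [0.4351, 0.2617, 0.0346]
tcp_rot: [[-0.956, 0.003, -0.293], [0.293, 0.001, -0.956], [-0.002, -1.0, -0.001]]
force: [-1.7, -0.9, 0.3]
grip_width: 0.0314
```

{"op": "carry_out", "data": {
  "plan": [
    [0,-0.02,0,0,0,0,0.02],
    [0,-0.06,0,0,0,0,0.02],
    [0,-0.1,0,0,0,0,0.02],
    [0,-0.14,0,0,0,0,0.02],
    [0,-0.18,0,0,0,0,0.02],
    [0,-0.2,0,0,0,0,0.02],
    [0,-0.2,0,0,0,0,0.02]
  ]
}}

```text
time_s: 6.45
ee_pos: [0.4356, 0.2627, 0.2375]
tcp_rot: [[-0.956, 0.007, -0.292], [0.292, 0.005, -0.956], [-0.005, -1.0, -0.007]]
force: [0.5, 0.8, -5.6]
grip_width: 0.0314
```

Run:
```python
from h import *
import pickle
d=pickle.load(open('s0.pkl','rb'))
def ray(s,uv):
    p=cv2.undistortPoints(np.array([[uv]],float),s['K'],s['D']).ravel();return -s['R'].T@s['t'],s['R'].T@np.r_[p,1]
def atz(s,uv,z):
    c,r=ray(s,uv);return c+r*(z-c[2])/r[2]
def tri(a,ua,b,ub):
    c1,r1=ray(a,ua);c2,r2=ray(b,ub);k=np.linalg.lstsq(np.c_[r1,-r2],c2-c1,rcond=None)[0];p,q=c1+k[0]*r1,c2+k[1]*r2
    return (p+q)/2,np.linalg.norm(p-q)
T,S=d['top'],d['side'];print(T['fx'],S['fx'])
t=lambda u,v:(270+(u-1.5)/4,140+(v-1.5)/4);sd=lambda u,v:(240+(u-480-1.5)/4,185+(v-1.5)/4)
c={k:atz(T,t(*v),.008) for k,v in dict(TL=(79,101),BL=(52,263),BR=(367,321)).items()};print(c)
e=c['TL']-c['BL'];print('yaw',np.degrees(np.arctan2(e[1],e[0])),np.linalg.norm(e));f=c['BL']-c['BR'];print('yaw',np.degrees(np.arctan2(f[1],f[0]))-90,np.linalg.norm(f),'centre',(c['TL']+c['BR'])/2)
a,b=tri(T,t(133,216),S,sd(541,76)),tri(T,t(155,80),S,sd(664,64));print('tip',a,'collar',b)
v=b[0]-a[0];print(np.degrees(np.arctan2(v[1],v[0])),np.linalg.norm(v))
a2,b2=tri(T,t(381,263),S,sd(578,248)),tri(T,t(399,125),S,sd(716,232));print('mate tip',a2,b2)
o=ctrl.observe();print(o['force'],o['moment'],o['grip_width'],o['ee_pos'],o['q'])
```

```text
358.5251328866134 380.5167281702912
{'TL': array([0.677 , 0.0039, 0.008 ]), 'BL': array([0.5206, 0.0304, 0.008 ]), 'BR': array([ 0.4675, -0.2641,  0.008 ])}
yaw -9.637123292599123 0.1586233867831699
yaw -10.233343642271137 0.29931320163463737 centre [ 0.5722 -0.1301  0.008 ]
tip (array([ 0.5271, -0.0211,  0.221 ]), np.float64(0.0011569251409559937)) collar (array([ 0.6389, -0.041 ,  0.218 ]), np.float64(0.0003453662016560109))
-10.118284645777667 0.11361944420373037
mate tip (array([ 0.4908, -0.2172,  0.2217]), np.float64(0.001906164970563354)) (array([ 0.6031, -0.238 ,  0.2202]), np.float64(0.0009642445083346731))
[ 0.5256  0.8223 -5.626 ] [ 0.1236 -0.0462 -0.0025] 0.03137646798256567 [0.4356 0.2627 0.2375] [ 53.3581   3.6109 -18.4601   0.1439 -67.4802 -70.406 ]
```

```bash
cat >> h.py <<'E'
H=np.array([0,-.0374,.0395])
def tgt(s,dz=0,lat=0,tip=(.5245,-.0203,.221),yaw=79.9,pitch=0,roll=3,h=None):
    "hole centre s in from the tip along the prong, dz above its axis, lat along stand +y"
    a=np.radians(yaw-90);e=np.array([np.cos(a),np.sin(a),0]);n=np.array([-e[1],e[0],0])
    P=np.array(tip)+s*(np.cos(np.radians(3))*e-[0,0,np.sin(np.radians(3))])+lat*n+[0,0,dz]
    L=(Ro.from_euler('z',yaw,degrees=True)*Ro.from_euler('x',roll,degrees=True)*Ro.from_euler('y',pitch,degrees=True)).as_matrix()
    R=np.column_stack([L[:,1],-L[:,2],-L[:,0]])
    return P-R@(H if h is None else np.array(h)),R
E
python3 -c "
from h import *
p,R=tgt(-.06);print(p);to(p,R)"
```

```text
[0.4705 0.0294 0.1868]
shift [-0.1014  0.0498  0.2132] rot [ 0.5413 -6.8824 -3.2949]
```

{"op": "carry_out", "data": {
  "plan": [
    [-0.01,0.005,0.021,0,-0.7,-0.3,0.02],
    [-0.025,0.012,0.053,0,-1.7,-0.8,0.02],
    [-0.041,0.02,0.085,0,-2.8,-1.3,0.02],
    [-0.056,0.028,0.117,0.2,-3.8,-1.8,0.02],
    [-0.071,0.035,0.149,0.3,-4.8,-2.3,0.02],
    [-0.086,0.042,0.181,0.5,-5.9,-2.8,0.02],
    [-0.096,0.047,0.203,0.5,-6.5,-3.1,0.02],
    [-0.101,0.05,0.213,0.5,-6.9,-3.3,0.02]
  ]
}}

```text
time_s: 7.25
ee_pos: [0.4687, 0.0274, 0.1838]
tcp_rot: [[-0.983, -0.056, -0.177], [0.177, 0.009, -0.984], [0.056, -0.998, 0.001]]
force: [0.2, -0.2, -4.5]
grip_width: 0.0313
```

{"op": "carry_out", "data": {
  "plan": [
    [0,0,0,0,0,0,0.02],
    [0,0,0,0,0,0,0.02],
    [0,0,0,0,0,0,0.02]
  ]
}}

```text
time_s: 7.55
ee_pos: [0.4683, 0.0277, 0.183]
tcp_rot: [[-0.983, -0.057, -0.177], [0.177, 0.009, -0.984], [0.057, -0.998, 0.002]]
force: [-0.1, 0.4, -4.9]
grip_width: 0.0313
```

Run:
```python
from h import *
import pickle
p,R=tgt(-.06);to(p,R)
o=ctrl.observe();print(o['force'],o['moment'],o['q'])
w,s,t=snap('wrist'),snap('side'),snap('top')
pickle.dump((o,w,s,t),open('s2.pkl','wb'))
Rt=np.array(o['tcp_rot']);h=o['ee_pos']+Rt@H;lx,ly,lz=-Rt[:,2],Rt[:,0],-Rt[:,1]
def mark(s):
    im=cv2.resize(s['image'],None,fx=4,fy=4,interpolation=cv2.INTER_CUBIC)
    pts=[h+.016*ly,h-.016*ly,h+.018*lz,h+.052*lx-.072*lz+.112*lx+.015*lz,h-.039*lx+.018*lz+.016*ly,h-.039*lx+.018*lz-.016*ly]+[np.array([.5245,-.0203,.221]),np.array([.5245,-.0203,.221])+.11*np.array([.983,-.1752,-.052])]
    for i,q in enumerate(proj(s,np.array(pts))): cv2.circle(im,tuple((q*4+1.5).round().astype(int)),3,(0,0,255) if i<6 else (255,0,0),-1)
    return im,proj(s,h)[0]
a,c=mark(s);x,y=(c*4).astype(int);A=a[y-200:y+250,x-200:x+280]
b,_=mark(w);b=cv2.resize(b,(512,384))
B=np.zeros((450,800,3),np.uint8);B[:450,:320]=A[:,80:400];B[:360,320:]=cv2.resize(b,(480,360))
cv2.imwrite('pics/pre.png',B)
```

```text
shift [-0.0017 -0.0039 -0.0021] rot [-0.0886 -0.0943  0.2928]
[-0.1259  0.4105 -4.8941] [ 0.0243 -0.2905  0.008 ] [ 25.8313   4.6032 -24.0079  -2.0673 -64.1226 -35.0766]
```

View pics/pre.png

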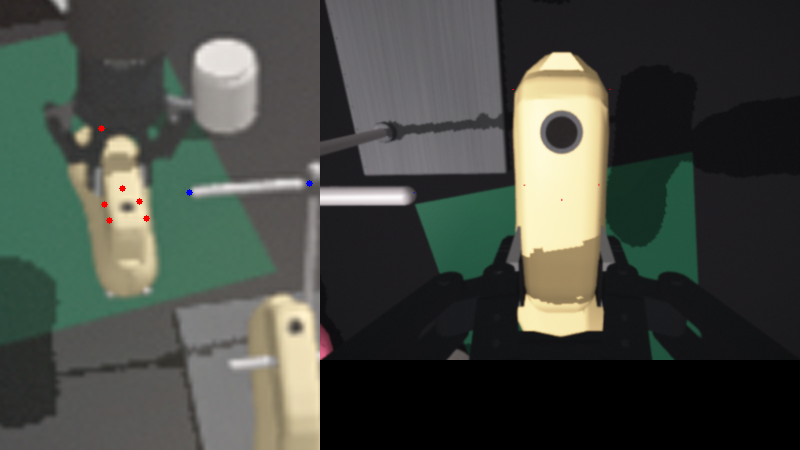

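The side view puts the prong tip at (190,193), on my mark, and the dots fit the last. The wrist view shows the tip at about (415,196), left of the last. I'll compare that numerically.

Run:
```python
from h import *
import pickle
o,w,s,t=pickle.load(open('s2.pkl','rb'))
tip=np.array([.5245,-.0203,.221]);print('pred tip px',proj(w,tip),'pred 30mm in',proj(w,tip+.03*np.array([.983,-.1752,-.052])))
X=cloud(w);hsv=cv2.cvtColor(w['image'],cv2.COLOR_BGR2HSV).astype(int)
m=(X[...,2]>.16)&(np.arange(512)[None,:]<115)&(np.arange(384)[:,None]<240);Q=X[m];v,u=np.nonzero(m)
print(len(Q),u.max(),u.min())
for a,b in [(0,20),(20,40),(40,60),(60,80),(80,95),(95,115)]:
    k=(u>=a)&(u<b)
    if k.any(): print(a,v[k].min(),v[k].max(),v[k].mean(),Q[k].mean(0),Q[k][:,2].max())
from stand import segd
c=Q.mean(0);d=np.linalg.svd(Q-c)[2][0];d*=np.sign(d[0]);print('dir',d,np.degrees(np.arctan2(d[1],d[0])),np.degrees(np.arcsin(-d[2])))
from scipy.optimize import least_squares
def r(p):
    a=np.radians(p[3]);e=np.array([np.cos(a)*.9986,np.sin(a)*.9986,-.0523]);return np.linalg.norm(np.cross(Q-np.array([.56,p[0],p[1]]),e),axis=1)-.004
f=least_squares(r,[-.027,.22,0,-10.],loss='soft_l1',f_scale=.001);print(f.x,np.abs(f.fun).mean())
print('xmin end',np.percentile(Q[:,0],[0,1]))
print('expected axis at x=.56',tip+(.56-.5245)/.983*np.array([.983,-.1752,-.052]))
```

```text
pred tip px [[ 99.9483 205.1984]] pred 30mm in [[ 21.4827 205.5391]]
2003 102 0
0 199 218 208.5 [ 0.5572 -0.0257  0.2214] 0.22434681460823552
20 199 218 208.49122807017545 [ 0.5498 -0.0244  0.2218] 0.22453177528862517
40 199 218 208.49122807017545 [ 0.5425 -0.023   0.2222] 0.22481439478262494
60 199 218 208.48994974874373 [ 0.5351 -0.0217  0.2226] 0.22502643465875902
80 199 218 208.43434343434345 [ 0.5287 -0.0204  0.2228] 0.22501723009006006
95 199 217 208.27272727272728 [ 0.5257 -0.0193  0.2211] 0.22384203812295558
dir [ 0.9819 -0.1849 -0.0398] -10.663927218602549 2.28361005485033
[ -0.0251   0.2183   0.0133 -10.4543] 0.00047565326634690594
xmin end [0.524  0.5251]
expected axis at x=.56 [ 0.56   -0.0266  0.2191]
```

Run:
```python
from h import *
import pickle
o,w,s,t=pickle.load(open('s2.pkl','rb'));R=np.array(o['tcp_rot'])
Y=(cloud(w)-o['ee_pos'])@R
for (u,v) in [(257,120),(245,160),(257,165),(257,185),(257,205),(240,190),(275,190),(257,230)]: print((u,v),np.median(Y[v-2:v+3,u-2:u+3].reshape(-1,3),0))
k=(abs(Y[...,0])<.008)&(Y[...,1]<-.04)&(Y[...,2]>.02)
for z in np.arange(.02,.11,.005):
    kk=k&(abs(Y[...,2]-z)<.0025);print(round(z,3),kk.sum(),np.median(Y[kk][:,1]) if kk.any() else '')
# dark marker centre
g=cv2.cvtColor(w['image'],cv2.COLOR_BGR2GRAY);m=np.zeros_like(g);m[110:175,225:290]=(g[110:175,225:290]<90);v,u=np.nonzero(m);print('marker',u.mean(),v.mean(),Y[int(v.mean()),int(u.mean())],len(u))
```

```text
(257, 120) [-0.0001 -0.0569  0.071 ]
(245, 160) [-0.0041 -0.0562  0.0582]
(257, 165) [-0.0001 -0.0561  0.0564]
(257, 185) [-0.0001 -0.0558  0.0496]
(257, 205) [-0.0001 -0.0561  0.0425]
(240, 190) [-0.0058 -0.0559  0.0479]
(275, 190) [ 0.006 -0.056  0.048]
(257, 230) [-0.0001 -0.0559  0.033 ]
0.02 261 -0.05553899638565248
0.025 539 -0.05567829751879603
0.03 569 -0.05577252248344797
0.035 594 -0.05590584572540845
0.04 614 -0.05594963669397597
0.045 650 -0.05599933235342355
0.05 677 -0.05600861036483562
0.055 701 -0.0558233035072073
0.06 723 -0.056486593957479826
0.065 779 -0.05667407238949895
0.07 824 -0.05619380390247686
0.075 840 -0.05525816544746794
0.08 806 -0.0511249411039139
0.085 251 -0.04503514071899402
0.09 0 
0.095 0 
0.1 0 
0.105 0 
marker 257.18717683557395 140.99276111685626 [-0.0001 -0.0571  0.0649] 967
```

```bash
sed -i 's/^H=.*/H=np.array([0,-.038,.0395])/; s/tip=(.5245,-.0203,.221),yaw=79.9/tip=(.524,-.0187,.2202),yaw=79.7/' h.py
cat >> h.py <<'E'
def where():
    o=ctrl.observe();R=np.array(o['tcp_rot']);h=o['ee_pos']+R@H
    p,_=tgt(0,roll=0);hp=p+_@H;a=np.radians(79.7-90);e=np.array([np.cos(a),np.sin(a),0]);n=np.array([-e[1],e[0],0])
    s=(h-hp)@e;lx=-R[:,2]
    print('t',o['time_s'],'s %.4f lat %.4f dz %.4f'%(s,(h-hp)@n,(h-hp)[2]+s*.0524),'toe down %.1f'%-np.degrees(np.arcsin(lx[2])),'F',np.array(o['force']),'M',np.array(o['moment']),'w',o['grip_width'])
    return o
E
python3 -c "
from h import *
where()
for s in(-.022,.0,.05):to(*tgt(s))"
```

```text
t 7.7 s -0.0605 lat -0.0033 dz -0.0016 toe down 0.1 F [-0.1367 -0.3844 -4.5088] M [-0.02   -0.2449  0.0054] w 0.03135550590911881
shift [-0.0388 -0.0018 -0.0033] rot [-0.0632  0.159   0.2209]
shift [-0.0608 -0.0019 -0.0032] rot [-0.0632  0.159   0.2209]
shift [-0.1108 -0.0021 -0.0031] rot [-0.0632  0.159   0.2209]
```

{"op": "carry_out", "data": {
  "plan": [
    [-0.01,-0.002,-0.003,0,0.2,0.2,0.02],
    [-0.02,-0.002,-0.0033,0,0.2,0.2,0.02],
    [-0.03,-0.002,-0.0033,0,0.2,0.2,0.02],
    [-0.038,-0.002,-0.0033,0,0.2,0.2,0.02],
    [-0.038,-0.002,-0.0033,0,0.2,0.2,0.02],
    [-0.038,-0.002,-0.0033,0,0.2,0.2,0.02]
  ]
}}

```text
time_s: 8.3
ee_pos: [0.5066, 0.0243, 0.1832]
tcp_rot: [[-0.982, -0.053, -0.18], [0.18, 0.008, -0.984], [0.054, -0.999, 0.002]]
force: [-0.2, -0.2, -3.4]
grip_width: 0.0315
```

```bash
python3 -c "
from h import *
where()
for s in(-.022,.0,.05):to(*tgt(s))"
```

```text
t 8.3 s -0.0228 lat -0.0002 dz -0.0002 toe down 0.1 F [-0.1768 -0.2047 -3.4457] M [-0.0243 -0.2729  0.003 ] w 0.03148396232130158
shift [-0.0008 -0.0003 -0.0003] rot [-0.0866 -0.087   0.0802]
shift [-0.0228 -0.0003 -0.0003] rot [-0.0866 -0.087   0.0802]
shift [-0.0728 -0.0004 -0.0004] rot [-0.0866 -0.087   0.0802]
```

{"op": "carry_out", "data": {
  "plan": [
    [-0.005,-0.0003,-0.0003,0,0,0,0.02],
    [-0.01,-0.0003,-0.0003,0,0,0,0.02],
    [-0.015,-0.0003,-0.0003,0,0,0,0.02],
    [-0.018,-0.0003,-0.0003,0,0,0,0.02],
    [-0.018,-0.0003,-0.0003,0,0,0,0.02]
  ]
}}

```text
time_s: 8.8
ee_pos: [0.5248, 0.0213, 0.1824]
tcp_rot: [[-0.982, -0.053, -0.18], [0.18, 0.008, -0.984], [0.054, -0.999, 0.002]]
force: [0.3, -0.2, -4.7]
grip_width: 0.0313
```

Run:
```python
from h import *
where();to(*tgt(.05))
w,s=snap('wrist'),snap('side')
B=np.hstack([cv2.resize(w['image'][150:300,60:300],(480,300),interpolation=cv2.INTER_CUBIC),cv2.resize(s['image'][160:240,200:285],(319,300),interpolation=cv2.INTER_CUBIC)])
cv2.imwrite('pics/ins.png',B)
```

```text
t 8.8 s -0.0044 lat 0.0001 dz -0.0001 toe down 0.1 F [ 0.2569 -0.2133 -4.726 ] M [-0.0361 -0.1838 -0.0315] w 0.031324104324915884
shift [-0.0544 -0.0002 -0.0001] rot [-0.0929 -0.0985  0.0855]
```

View pics/ins.png

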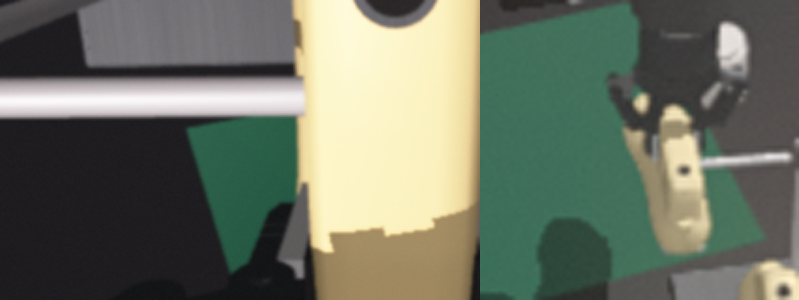

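The prong goes into the cone at (303,98) with no contact force, so I'll go on.

{"op": "carry_out", "data": {
  "plan": [
    [-0.006,0,0,0,0,0,0.02],
    [-0.012,0,0,0,0,0,0.02],
    [-0.018,-0.0003,0,0,0,0,0.02],
    [-0.024,-0.0004,0,0,0,0,0.02],
    [-0.027,-0.0005,0,0,0,0,0.02],
    [-0.027,-0.0005,0,0,0,0,0.02]
  ]
}}

```text
time_s: 9.5
ee_pos: [0.5512, 0.0163, 0.1811]
tcp_rot: [[-0.982, -0.054, -0.181], [0.181, 0.008, -0.984], [0.054, -0.999, 0.002]]
force: [-0.0, -0.2, -3.7]
grip_width: 0.0314
```

```bash
python3 -c "
from h import *
where();to(*tgt(.05))"
```

```text
t 9.5 s 0.0225 lat -0.0001 dz 0.0001 toe down 0.1 F [-0.0181 -0.2149 -3.6949] M [ 0.0489 -0.2361 -0.0138] w 0.031350329127615595
shift [-0.0275  0.     -0.0002] rot [-0.1042 -0.1168  0.1171]
```

{"op": "carry_out", "data": {
  "plan": [
    [-0.006,0,0,0,0,0,0.02],
    [-0.012,0,0,0,0,0,0.02],
    [-0.018,0,0,0,0,0,0.02],
    [-0.024,0,0,0,0,0,0.02],
    [-0.0275,0,0,0,0,0,0.02],
    [-0.0275,0,0,0,0,0,0.02],
    [-0.0275,0,0,0,0,0,0.02],
    [-0.0275,0,0,0,0,0,0.02]
  ]
}}

```text
time_s: 10.3
ee_pos: [0.578, 0.0114, 0.1797]
tcp_rot: [[-0.982, -0.054, -0.181], [0.181, 0.008, -0.984], [0.054, -0.999, 0.002]]
force: [0.4, -0.3, -4.3]
grip_width: 0.0315
```

```bash
python3 -c "
from h import *
where();to(*tgt(.05));to(*tgt(.05,dz=-.003))"
```

```text
t 10.3 s 0.0498 lat -0.0002 dz 0.0001 toe down 0.1 F [ 0.4236 -0.3472 -4.2972] M [-0.0099 -0.2569  0.0048] w 0.03149433175867624
shift [-0.0002  0.     -0.0003] rot [-0.1045 -0.115   0.1232]
shift [-0.0003  0.003  -0.0003] rot [-0.1045 -0.115   0.1232]
```

{"op": "carry_out", "data": {
  "plan": [
    [0,0.001,0,0,0,0,0.02],
    [0,0.002,0,0,0,0,0.02],
    [0,0.003,0,0,0,0,0.02],
    [0,0.003,0,0,0,0,0.02],
    [0,0.003,0,0,0,0,0.02]
  ]
}}

```text
time_s: 10.8
ee_pos: [0.5778, 0.0113, 0.1768]
tcp_rot: [[-0.982, -0.054, -0.181], [0.18, 0.008, -0.984], [0.054, -0.999, 0.002]]
force: [-0.4, 0.7, -3.5]
grip_width: 0.0315
```

{"op": "carry_out", "data": {
  "plan": [
    [0,0.0005,0,0,0,0,0.02],
    [0,0.0005,0,0,0,0,0.02]
  ]
}}

```text
time_s: 11.0
ee_pos: [0.5779, 0.0112, 0.1766]
tcp_rot: [[-0.982, -0.054, -0.181], [0.181, 0.008, -0.984], [0.054, -0.999, 0.002]]
force: [-1.0, -0.3, -1.4]
grip_width: 0.0312
```

```bash
python3 -c "
from h import *
where()"
```

```text
t 11.0 s 0.0496 lat -0.0004 dz -0.0030 toe down 0.1 F [-1.0117 -0.3079 -1.4357] M [-0.3464  0.139  -0.0214] w 0.03119497280536789
```

{"op": "carry_out", "data": {
  "plan": [
    [0,0.0003,0,0,0,0,0.02],
    [0,0.0006,0,0,0,0,0.02]
  ]
}}

```text
time_s: 11.2
ee_pos: [0.5779, 0.0111, 0.1763]
tcp_rot: [[-0.982, -0.053, -0.181], [0.18, 0.007, -0.984], [0.054, -0.999, 0.002]]
force: [-1.7, -1.1, 2.4]
grip_width: 0.0314
```

{"op": "carry_out", "data": {
  "plan": [
    [0,0.0003,0,0,0,0,0.02],
    [0,0.0003,0,0,0,0,0.02]
  ]
}}

```text
time_s: 11.4
ee_pos: [0.578, 0.011, 0.1763]
tcp_rot: [[-0.982, -0.053, -0.18], [0.18, 0.007, -0.984], [0.053, -0.999, 0.002]]
force: [-1.9, -1.2, 1.1]
grip_width: 0.0313
```

```bash
python3 -c "
from h import *
where()"
```

```text
t 11.4 s 0.0497 lat -0.0005 dz -0.0032 toe down 0.1 F [-1.8936 -1.1631  1.1277] M [-0.4709  0.5232 -0.0191] w 0.031306883427616845
```

The prong now carries about 5 N with the last level. I'll ease the toe down in small steps about the hole, watching the force.

{"op": "carry_out", "data": {
  "plan": [
    [0,0.0006,0.0003,0.5,0,0,0.02],
    [0,0.001,0.0007,1,0,0,0.02],
    [0,0.0013,0.001,1.5,0,0,0.02],
    [0,0.0016,0.0013,2,0,0,0.02],
    [0,0.0016,0.0013,2,0,0,0.02]
  ]
}}

```text
time_s: 11.9
ee_pos: [0.5776, 0.0095, 0.1747]
tcp_rot: [[-0.982, -0.06, -0.178], [0.18, -0.028, -0.983], [0.054, -0.998, 0.039]]
force: [-2.8, -3.3, 3.7]
grip_width: 0.0313
```

```bash
python3 -c "
from h import *
o=where();s=snap('wrist');R=np.array(o['tcp_rot']);c=-s['R'].T@s['t'];print('cam in tool',R.T@(c-o['ee_pos']))"
```

```text
t 11.9 s 0.0498 lat -0.0007 dz -0.0034 toe down 2.2 F [-2.7545 -3.2589  3.6501] M [-1.522   0.4829  0.0616] w 0.0312527451401526
cam in tool [-0.0003 -0.1574  0.0782]
```

{"op": "carry_out", "data": {
  "plan": [
    [0,0.0004,0.0009,1,0,0,0.02],
    [0,0.001,0.0016,2,0,0,0.02],
    [0,0.0017,0.0023,3,0,0,0.02],
    [0,0.0017,0.0023,3,0,0,0.02]
  ]
}}

```text
time_s: 12.35
ee_pos: [0.577, 0.0071, 0.1729]
tcp_rot: [[-0.982, -0.07, -0.174], [0.179, -0.081, -0.98], [0.054, -0.994, 0.092]]
force: [-1.5, -4.9, -0.1]
grip_width: 0.0317
```

```bash
python3 -c "
from h import *
o=where()"
```

```text
t 12.35 s 0.0497 lat -0.0010 dz -0.0033 toe down 5.3 F [-1.4752 -4.8977 -0.1328] M [-1.6489  0.0711  0.1699] w 0.03172564531384181
```

{"op": "carry_out", "data": {
  "plan": [
    [0,0.0001,0.0006,0,0,0,0.02],
    [0,0.0002,0.0012,0,0,0,0.02],
    [0,0.0002,0.0012,0,0,0,0.02]
  ]
}}

```text
time_s: 12.65
ee_pos: [0.577, 0.0065, 0.1728]
tcp_rot: [[-0.982, -0.069, -0.174], [0.179, -0.08, -0.981], [0.054, -0.994, 0.091]]
force: [-0.7, 1.5, 0.4]
grip_width: 0.0314
```

```bash
python3 -c "
from h import *
o=where()"
```

```text
t 12.65 s 0.0499 lat -0.0016 dz -0.0034 toe down 5.2 F [-0.7437  1.5201  0.3787] M [ 0.5363 -0.0932 -0.0601] w 0.03142023988170312
```

{"op": "carry_out", "data": {
  "plan": [
    [0,0.0008,0.0008,1,0,0,0.02],
    [0,0.0015,0.0016,2,0,0,0.02],
    [0,0.0021,0.0023,3,0,0,0.02],
    [0,0.0021,0.0023,3,0,0,0.02]
  ]
}}

```text
time_s: 13.05
ee_pos: [0.5765, 0.0039, 0.1709]
tcp_rot: [[-0.983, -0.078, -0.169], [0.178, -0.134, -0.975], [0.054, -0.988, 0.145]]
force: [0.0, -3.1, 2.1]
grip_width: 0.0313
```

```bash
python3 -c "
from h import *
o=where()"
```

```text
t 13.05 s 0.0499 lat -0.0020 dz -0.0034 toe down 8.3 F [ 0.0462 -3.1474  2.0548] M [-0.8388  0.0384  0.0053] w 0.03130338807189141
```

{"op": "carry_out", "data": {
  "plan": [
    [0,0.0006,0.001,1,0,0,0.02],
    [0,0.0013,0.0017,2,0,0,0.02],
    [0,0.002,0.0025,3,0,0,0.02],
    [0,0.002,0.0025,3,0,0,0.02]
  ]
}}

```text
time_s: 13.45
ee_pos: [0.5758, 0.0011, 0.1692]
tcp_rot: [[-0.983, -0.088, -0.164], [0.178, -0.186, -0.966], [0.054, -0.979, 0.199]]
force: [-1.3, -2.1, 3.4]
grip_width: 0.0315
```

```bash
python3 -c "
from h import *
o=where()"
```

```text
t 13.45 s 0.0499 lat -0.0024 dz -0.0033 toe down 11.5 F [-1.2635 -2.1026  3.3783] M [-0.4612  0.1269 -0.0197] w 0.03151704095030518
```

{"op": "carry_out", "data": {
  "plan": [
    [0,0.0004,0.0009,1,0,0,0.02],
    [0,0.001,0.0016,2,0,0,0.02],
    [0,0.0017,0.0024,3,0,0,0.02],
    [0,0.0023,0.0031,4,0,0,0.02],
    [0,0.0023,0.0031,4,0,0,0.02]
  ]
}}

```text
time_s: 13.95
ee_pos: [0.5751, -0.0023, 0.1675]
tcp_rot: [[-0.983, -0.099, -0.156], [0.177, -0.255, -0.951], [0.055, -0.962, 0.268]]
force: [-0.4, -2.6, 1.1]
grip_width: 0.0312
```

```bash
python3 -c "
from h import *
o=where()"
```

```text
t 13.95 s 0.0500 lat -0.0026 dz -0.0030 toe down 15.5 F [-0.3597 -2.619   1.1152] M [-0.2362 -0.1855  0.013 ] w 0.031186919674801614
```

{"op": "carry_out", "data": {
  "plan": [
    [0,0.0008,0.0009,1,0,0,0.02],
    [0,0.0015,0.0016,2,0,0,0.02],
    [0,0.0022,0.0023,3,0,0,0.02],
    [0,0.0028,0.003,4,0,0,0.02],
    [0,0.0028,0.003,4,0,0,0.02]
  ]
}}

```text
time_s: 14.45
ee_pos: [0.5743, -0.006, 0.1657]
tcp_rot: [[-0.983, -0.11, -0.148], [0.176, -0.323, -0.93], [0.055, -0.94, 0.336]]
force: [-1.0, -3.3, 4.4]
grip_width: 0.0316
```

```bash
python3 -c "
from h import *
o=where();print(o['q'])"
```

```text
t 14.45 s 0.0500 lat -0.0029 dz -0.0029 toe down 19.7 F [-0.9876 -3.3452  4.3541] M [-0.4411  0.1366 -0.0574] w 0.03163164461082014
[ 28.1197  19.2877 -17.042   14.404  -69.1422 -44.7284]
```

{"op": "carry_out", "data": {
  "plan": [
    [0,0.0004,0.0011,1,0,0,0.02],
    [0,0.0011,0.0018,2,0,0,0.02],
    [0,0.0018,0.0025,3,0,0,0.02],
    [0,0.0024,0.0032,4,0,0,0.02],
    [0,0.0024,0.0032,4,0,0,0.02]
  ]
}}

```text
time_s: 14.95
ee_pos: [0.5735, -0.0098, 0.1644]
tcp_rot: [[-0.983, -0.121, -0.139], [0.176, -0.388, -0.905], [0.055, -0.914, 0.403]]
force: [-0.8, -2.1, 3.1]
grip_width: 0.0311
```

```bash
python3 -c "
from h import *
o=where()"
```

```text
t 14.95 s 0.0500 lat -0.0032 dz -0.0026 toe down 23.8 F [-0.8416 -2.0995  3.1075] M [ 0.0979 -0.063  -0.0887] w 0.03112259968988974
```

{"op": "carry_out", "data": {
  "plan": [
    [0,0.0004,0.0011,1,0,0,0.02],
    [0,0.0011,0.0018,2,0,0,0.02],
    [0,0.0018,0.0025,3,0,0,0.02],
    [0,0.0024,0.0032,4,0,0,0.02],
    [0,0.0024,0.0032,4,0,0,0.02]
  ]
}}

```text
time_s: 15.45
ee_pos: [0.5728, -0.0136, 0.1633]
tcp_rot: [[-0.983, -0.131, -0.129], [0.175, -0.452, -0.875], [0.056, -0.882, 0.467]]
force: [-0.7, -0.5, 1.4]
grip_width: 0.0316
```

```bash
python3 -c "
from h import *
o=where()"
```

```text
t 15.45 s 0.0501 lat -0.0033 dz -0.0023 toe down 27.9 F [-0.7214 -0.4889  1.3538] M [ 0.7214 -0.248   0.0141] w 0.03157279071913162
```

{"op": "carry_out", "data": {
  "plan": [
    [0,0.0006,0.0009,1,0,0,0.02],
    [0,0.0012,0.0016,2,0,0,0.02],
    [0,0.0019,0.0023,3,0,0,0.02],
    [0,0.0026,0.003,4,0,0,0.02],
    [0,0.0026,0.003,4,0,0,0.02]
  ]
}}

```text
time_s: 15.95
ee_pos: [0.5721, -0.0174, 0.1625]
tcp_rot: [[-0.983, -0.14, -0.119], [0.175, -0.514, -0.84], [0.056, -0.846, 0.529]]
force: [-0.8, -1.6, 3.6]
grip_width: 0.0313
```

```bash
python3 -c "
from h import *
o=where()"
```

```text
t 15.95 s 0.0501 lat -0.0035 dz -0.0020 toe down 32.0 F [-0.8182 -1.5535  3.5753] M [ 0.6696 -0.2017 -0.0733] w 0.03130163001414414
```

{"op": "carry_out", "data": {
  "plan": [
    [0,0.0004,0.0011,1,0,0,0.02],
    [0,0.0011,0.0018,2,0,0,0.02],
    [0,0.0018,0.0025,3,0,0,0.02],
    [0,0.0024,0.0032,4,0,0,0.02],
    [0,0.0024,0.0032,4,0,0,0.02],
    [0,0.0024,0.0032,4,0,0,0.02]
  ]
}}

```text
time_s: 16.55
ee_pos: [0.5714, -0.0212, 0.162]
tcp_rot: [[-0.983, -0.148, -0.109], [0.174, -0.571, -0.802], [0.056, -0.807, 0.587]]
force: [-0.2, 0.6, 0.0]
grip_width: 0.0314
```

Run:
```python
from h import *
o=where();w,s,t=snap('wrist'),snap('side'),snap('top')
R=np.array(o['tcp_rot']);Y=(cloud(w)-o['ee_pos'])@R
k=(abs(Y[...,0])<.008)&(Y[...,1]<-.04)&(Y[...,2]>.02)
for z in (.025,.035,.045,.055,.065):
    kk=k&(abs(Y[...,2]-z)<.0025);print(z,kk.sum(),np.median(Y[kk],0))
g=cv2.cvtColor(w['image'],cv2.COLOR_BGR2GRAY);m=np.zeros_like(g);m[110:175,225:290]=(g[110:175,225:290]<90);v,u=np.nonzero(m);print('marker',u.mean(),v.mean(),len(u))
B=np.hstack([cv2.resize(w['image'],(400,300)),cv2.resize(s['image'][160:250,210:310],(333,300),interpolation=cv2.INTER_CUBIC)])
cv2.imwrite('pics/dn.png',B)
```

```text
t 16.55 s 0.0502 lat -0.0036 dz -0.0016 toe down 36.0 F [-0.1908  0.5889  0.035 ] M [ 1.6964 -0.4619  0.0006] w 0.0314020950694751
0.025 544 [ 0.0001 -0.0556  0.025 ]
0.035 592 [-0.0001 -0.0557  0.035 ]
0.045 659 [-0.     -0.0559  0.0451]
0.055 698 [-0.     -0.0558  0.055 ]
0.065 778 [-0.     -0.0566  0.0651]
marker 257.05041152263374 141.18930041152262 972
```

View pics/dn.png

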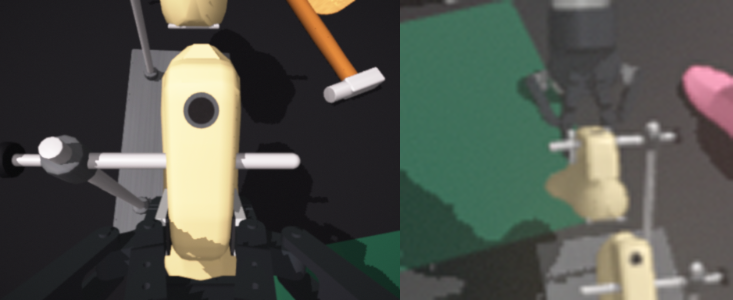

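The last sits unchanged in the grip (marker still at (257,141)). It is 36° toe-down, the prong end shows on the near side at (297,160), and the hand bears almost nothing. I'll soften the grip, then open slowly.

{"op": "carry_out", "data": {
  "plan": [
    [0,0,0,0,0,0,0.03],
    [0,0,0,0,0,0,0.03],
    [0,0,0,0,0,0,0.03],
    [0,0,0,0,0,0,0.03]
  ],
  "force": 20
}}

```text
time_s: 17.1
ee_pos: [0.5714, -0.0212, 0.1621]
tcp_rot: [[-0.983, -0.147, -0.109], [0.175, -0.57, -0.803], [0.056, -0.808, 0.587]]
force: [-0.4, 0.5, -0.5]
grip_width: 0.0315
```

```bash
python3 -c "
from h import *
o=where()"
```

```text
t 17.1 s 0.0502 lat -0.0036 dz -0.0016 toe down 35.9 F [-0.435   0.5401 -0.4581] M [ 1.9612 -0.5421  0.0256] w 0.031472404555203115
```

{"op": "carry_out", "data": {
  "plan": [
    [0,0,0,0,0,0,0.0315],
    [0,0,0,0,0,0,0.0325],
    [0,0,0,0,0,0,0.034],
    [0,0,0,0,0,0,0.036],
    [0,0,0,0,0,0,0.038],
    [0,0,0,0,0,0,0.042],
    [0,0,0,0,0,0,0.046],
    [0,0,0,0,0,0,0.05]
  ]
}}

```text
time_s: 17.9
ee_pos: [0.5714, -0.0212, 0.1621]
tcp_rot: [[-0.983, -0.147, -0.109], [0.175, -0.57, -0.803], [0.056, -0.808, 0.586]]
force: [0.1, -0.3, 0.2]
grip_width: 0.0503
```

Run:
```python
from h import *
o=where();w=snap('wrist')
R=np.array(o['tcp_rot']);Y=(cloud(w)-o['ee_pos'])@R
k=(abs(Y[...,0])<.008)&(Y[...,1]<-.04)&(Y[...,2]>.02)
for z in (.025,.035,.045,.055,.065):
    kk=k&(abs(Y[...,2]-z)<.0025);print(z,kk.sum(),np.median(Y[kk],0))
g=cv2.cvtColor(w['image'],cv2.COLOR_BGR2GRAY);m=np.zeros_like(g);m[110:175,225:290]=(g[110:175,225:290]<90);v,u=np.nonzero(m);print('marker',u.mean(),v.mean(),len(u))
cv2.imwrite('pics/rel.png',w['image'])
```

```text
t 17.9 s 0.0501 lat -0.0036 dz -0.0016 toe down 35.9 F [ 0.0865 -0.3108  0.2226] M [ 1.8128 -0.5401 -0.0544] w 0.05028007247689821
0.025 551 [-0.0001 -0.056   0.025 ]
0.035 596 [-0.0001 -0.0558  0.035 ]
0.045 660 [-0.0001 -0.0557  0.0451]
0.055 707 [-0.0001 -0.0552  0.055 ]
0.065 768 [-0.0001 -0.0557  0.065 ]
marker 257.47028154327427 140.03649635036496 959
```

View pics/rel.png

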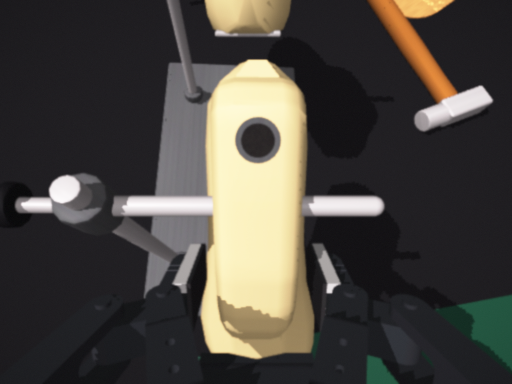

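The last hangs freely and has barely moved, and the pads are clear on both sides (columns 190 and 325). I'll retract along the fingers.

{"op": "carry_out", "data": {
  "plan": [
    [0,-0.008,0,0,0,0,0.052],
    [0,-0.02,0,0,0,0,0.052],
    [0,-0.035,0,0,0,0,0.052],
    [0,-0.05,0,0,0,0,0.052],
    [0,-0.07,0,0,0,0,0.052],
    [0,-0.09,0,0,0,0,0.052],
    [0,-0.11,0,0,0,0,0.052],
    [0,-0.12,0,0,0,0,0.052]
  ]
}}

```text
time_s: 18.75
ee_pos: [0.59, 0.0489, 0.2612]
tcp_rot: [[-0.983, -0.145, -0.11], [0.174, -0.569, -0.803], [0.054, -0.809, 0.585]]
force: [0.1, 0.1, 0.5]
grip_width: 0.0521
```

{"op": "carry_out", "data": {
  "plan": [
    [0,0,0,0,0,0,0.052],
    [0,0,0,0,0,0,0.052],
    [0,0,0,0,0,0,0.052],
    [0,0,0,0,0,0,0.052],
    [0,0,0,0,0,0,0.052],
    [0,0,0,0,0,0,0.052],
    [0,0,0,0,0,0,0.052],
    [0,0,0,0,0,0,0.052]
  ]
}}

```text
time_s: 19.55
ee_pos: [0.5901, 0.0488, 0.2611]
tcp_rot: [[-0.983, -0.145, -0.11], [0.174, -0.569, -0.803], [0.054, -0.809, 0.585]]
force: [0.2, 0.7, 0.2]
grip_width: 0.0521
```

Run:
```python
from h import *
import pickle
def top_pitch():
    w=snap('wrist');o=ctrl.observe();X=cloud(w);R=np.array(o['tcp_rot']);Y=(X-o['ee_pos'])@R
    k=(abs(Y[...,0])<.008)&(Y[...,1]<.12)&(Y[...,1]>.04)&(Y[...,2]>.028)&(Y[...,2]<.072)
    f=np.polyfit(Y[k][:,2],Y[k][:,1],1);g=cv2.cvtColor(w['image'],cv2.COLOR_BGR2GRAY)
    n=X[k];c=n.mean(0);d=np.linalg.svd(n-c)[2][0]
    print(o['time_s'],k.sum(),f,'top centre',c,'axis dir pitch',np.degrees(np.arcsin(abs(d[2]))));return w
w0=top_pitch()
for _ in range(5): snap('top')
w1=top_pitch();print('img diff',np.abs(w1['image'].astype(int)-w0['image']).max(),np.abs(w1['image'].astype(int)-w0['image']).mean())
o=where();s=snap('side')
B=np.hstack([cv2.resize(w1['image'],(400,300)),cv2.resize(s['image'][160:310,210:310],(200,300),interpolation=cv2.INTER_CUBIC)])
cv2.imwrite('pics/fin.png',B)
```

```text
19.6 1398 [0.0342 0.0656] top centre [ 0.5748 -0.0301  0.2362] axis dir pitch 33.889205164214886
19.9 1397 [0.0364 0.0655] top centre [ 0.5748 -0.0301  0.2363] axis dir pitch 33.76379276635193
img diff 47 0.8071017795138888
t 19.9 s 0.0559 lat 0.0686 dz 0.0978 toe down 35.8 F [-0.1228 -0.1012 -0.8028] M [ 1.8264 -0.5268 -0.0035] w 0.052276468057540514
```

View pics/fin.png

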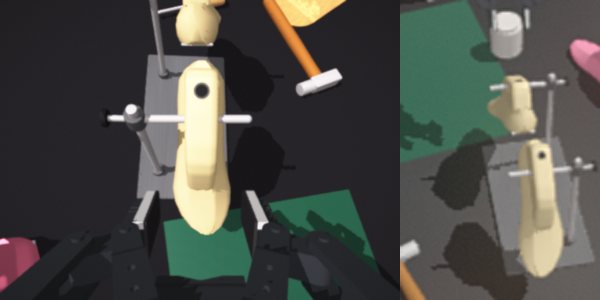

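The last hangs still at about 34° toe-down with the gripper clear of it, and the mate and hammer look undisturbed. I'll hand in.

```bash
python3 -c "
from station import hand_in
print(hand_in())"
```

```text
the job is handed in; nothing more can be done
None
```

The last is hanging on the free prong, released and still, and the job is handed in at about 20 s of the 72 s allowed. I slid it level onto the prong until the hole was about 50 mm in from the end. The prong took the weight, and I eased the toe down to 36° with the prong load at about 4–8.5 N. Then I softened the grip, opened slowly and backed off.

**Last checks:**
- **Hang:** the last sits about 34° toe-down, and two wrist views 0.3 s apart agreed to about 0.1° (plumb is 36°, 29–43° allowed). The prong's end shows on the near side.
- **Gripper:** it is clear, with about zero force on the tool.
- **Other objects:** the mate and hammer looked undisturbed in the last picture. I did not measure them, and I did not check the tin and awl after the move.

**What disagreed:**
- **Fingertips:** they sit about 40 mm farther back than the stated tool geometry. The first grip therefore closed on top of the cone, pressing with about 8 N. The last did not move, and I regripped 40 mm deeper.
- **Hole position:** while the toe went down, my calculated hole position drifted about 3.5 mm sideways and 1.5 mm in height. I put this down to contact friction and small errors in where I placed the hole, and corrected by the measured force. The last did not slip in the grip.
- **Wrist moment:** it read about 1.8 N m with the tool tilted, even with nothing held, so I took it as the gripper's own weight.

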